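Clear the carving turntable and set its bearing cap

ROBOT

A 6-joint arm with a two-finger parallel gripper is mounted at the origin on the work surface. World frame = base frame: x ahead of the robot, y to its left, z up, the work surface at z = 0. Lengths are in m, angles in rad, forces in N, time in s.
With the tool pointing down it reaches from about 0.375 to 0.9 m from the base axis. Payload 3.1 kg.
Tool frame: the origin (TCP) lies at the very end of the fingers, on their centre line; the grasp point (between the pads) lies env.tcp_to_grasp behind it (env.tcp_to_grasp is the distance from the TCP to the grasp point, in m); z points along the fingers, y is the direction in which the jaws open and shut (so a half turn about z gives the same grasp; the last joint's range is limited). The gripper opens to 87 mm and grips with 3 to 60 N. Pads are 19 mm wide; open, the fingers measure 117 mm over their backs; the gripper's body (75 mm by 190 mm) begins 51 mm behind the grasp point.
Start: joints at [-1.325, 0.527, 1.433, -0, 1.181, -0.178], TCP at [0.257, -0.57, 0.223] pointing down, gripper open.
Joint ranges: [-3.08, 3.08], [-0.75, 2.2], [0.22, 2.44], [-1.43, 4.57], [0, 2.65], [-2.85, 2.85]. Speed limits (rad/s): [2.79, 2.79, 3.14, 3.14, 3.14, 3.14].

INTERFACE

Orientations are given as [roll, pitch, yaw] about the fixed x, y, z axes, in that order (R = Rz(yaw) Ry(pitch) Rx(roll)).
In Python, from workcell import env gives the robot as it stands.
- The arm moves only by the tool step_arm, never from a script. Its arguments are lists of equal length, an entry for each row: "translation": the shift along the tool's x, y, z in m, a list of three; "rotation": the turn, a rotation vector about the tool's x, y, z in rad, a list of three; "gripper": the opening, from 0 (shut) to 1 (fully open). In form: {"translation": [[tx, ty, tz], ...], "rotation": [[ax, ay, az], ...], "gripper": [gripper, ...]}. A call has 1 to 5 rows; each row shifts and turns the pose as measured when the row begins, along the tool's axes as they then stand; what a row does not reach is not made up. A row lasts 1/8 s, in which the tool goes at most 62.5 mm and 10.7 degrees, less where a joint would pass 70% of its speed; a pose out of reach is approached as far as the arm can. A call is refused whole if a number of a shift passes 0.0625 or a number of a turn 0.188, either way. A call with a gripper value outside its range is refused whole. The fingers move at their own pace and stop on an object; "newtons" is the grip in N (left out, the last holds). Time passes only in rows, so rows that do not move let the fingers close. It gives the time, the measured TCP pose, the force and the opening at its end, in the units of the state.
- env.state(): the state, without advancing time (a new reading comes with each control period).
- env.camera(name): name is "scene" or "top" or "wrist"; returns a dict with "color" (420x560x3 uint8, red, green, blue), "fovy" (degrees; the focal length in pixels is half the picture's height over the tangent of half this angle, whatever the lens; pixels are square), "cx", "cy" (the principal point, pixels), "k1" (the pictures are not rectified: a ray, as slopes to the right and down, at radius r is drawn at 1 + k1 r^2 times it, then the intrinsics apply), "extrinsics" (4x4, takes a point from world to camera coordinates). Camera axes: x right, y down, z forward; pixel columns grow to the right and rows downward; lengths in m; the calibration is good to about 2 mm. A picture is of the moment at which its call begins. There is no depth.
- env.job_done(): hands the job in, once; it reports no verdict.
The state is a dict: "clock": time; "qpos": joint angles; "joint_velocities": joint speeds; "tau": joint torques, N m; "ee_pos": TCP position; "eef_rot": TCP orientation; "force": force on the tool from outside, world axes, zero at the start; "wrist_torque": the same for the moment, N m; "width": finger opening in m.
Only numpy, scipy, OpenCV 4.12 (cv2) and the standard library are available. Lean on these libraries where they do the work, as an engineer would, in place of code of your own. Each camera call takes 0.05 s, during which the arm holds its last target.

TASK

Lift the roughed-out wooden figure off the freely spinning carving turntable and lay it in the wooden tray. Then screw the knurled brass cap at the middle of the turntable clockwise all the way down until it bottoms out, turn it back a quarter turn so that the bearing runs free, and finish while still gripping the cap there, so that a colleague can lock it. Leave the other things on the bench where they are.

Things in the scene. Friction and masses are not known exactly. Their poses are not given: they have to be found in the camera images.
- stand: The turntable's fixed steel stand; origin on its upright axis at bench height, z up. It carries a plywood disc, 280 mm across, upper face 50 mm above the bench, that spins freely about the axis at the lightest touch, and in the middle a steel boss, 44 mm across, whose top (60 mm above the bench) stops the cap. The disc does not drive the cap.
- cap: Knurled brass cap on the disc's axis: upright cylinder 50 mm across, 32 mm high; a raised rib on its top runs from the centre along its +x. Origin at the centre of its underside (60 mm above the bench when bottomed out), z up. It stays on its right-hand thread (10 mm per turn; clockwise from above is down) and stays where left (0.1 N m of friction). Grip it across from above.
- cap_turn (a joint): Turn of the cap in rad: 0 = bottomed out against its stop, growing counter-clockwise seen from above (unscrewing, rising 1.6 mm per rad). It starts 2.3 to 3.8 rad up. A quarter turn is 1.57.
- figure: Roughed-out pale wood figure lying on the turntable beside the cap, 110 mm long, 70 to 130 g: block body 66 mm long, 40 wide, 38 high, then a collar 12 long, 48 wide, 42 high, then a head 32 long, 34 wide. Origin on its underside 52 mm from the foot end; x towards the head, y across, z up. Grip the body across y near x = -10 mm.
- tray: Open wooden tray fixed on the bench, left or right of the turntable: 240 mm (x) by 160 mm (y), 35 mm high, walls and floor 5 mm thick. Origin at the centre of its underside, z up. A block of wax lies in it near its +x end; the rest is free.
- wax: Block of carver's wax, cork-brown, 30 x 70 x 24 mm, lying in the tray near its +x end; origin at the centre of its underside. Leave it there.
- blank: A second figure just like the first, but standing upright on the bench beyond the turntable on the left, 110 mm tall; origin under it. Leave it alone.
- mallet: Round dark wooden carver's mallet standing on its head, 88 mm across below, 225 mm tall, on the right beyond the turntable; origin at the centre of its underside. Leave it alone.
- gouge: Long gouge lying on the far part of the bench: wooden handle 110 x 26 x 26 mm along -x, steel blade 110 mm along +x; origin at the ferrule at bench height. Leave it alone.
- gouge_short: Shorter gouge of the same make (blade 70 mm) lying near the robot on the right; origin likewise. Leave it alone.
- strop: Flat dark wooden strop block, 150 x 50 x 16 mm, lying near the robot on the left; origin at the centre of its underside. Leave it alone.
- stone: Grey sharpening stone in a dark wooden holder fixed on the bench on the side opposite the tray, 230 x 90 mm, 46 mm high; origin at the centre of its underside. Not needed.
There are look-alikes about, which are no part of the job. Leave any blue look-alike of the figure alone.

How it is judged:
On the way, in this order (a step that is already met when the one before it is completed fails the run):
1. the figure lies in the tray, let go and at rest (x of figure in the frame of tray between -0.112 and 0.112 m and y of figure in the frame of tray between -0.075 and 0.075 m and z of figure in the frame of tray between -0.002 and 0.055 m and contact force between figure and tray above 0.1 N and contact force between figure and the fingers below 0.05 N and linear speed of figure below 0.05 m/s), for 0.2 s.
2. the cap is screwed down until it bottoms out (value of joint cap_turn below 0.06 rad), for 0.1 s.
At the end, for the whole second after the job is handed in: Figure resting in the tray (origin inside the walls, under 55 mm above its underside), still and not held; the cap, once bottomed out (within 0.06 rad), stands 1.2 to 1.95 rad back from its stop, not turning (under 0.1 rad/s), gripped by the fingers with over 3 N (all of step 1 and value of joint cap_turn between 1.2 and 1.95 rad and velocity of joint cap_turn between -0.1 and 0.1 rad/s and contact force between the fingers and cap above 3 N); the arm keeps its last pose, push and grip.
It fails at once if one of the other loose things (wax, standing figure, mallet, gouges, strop) is moved by more than 30 mm (distance of any of wax, blank, mallet, gouge, gouge_short, strop from where it was at the start of the episode above 0.03 m).
It also fails if it takes over 61 s, if anything falls off the work surface, if the arm or the gripper's body presses on something with over 40 N, if the wrist force passes 120 N, or if a joint passes its speed limit or range.

## Working session

There is one attempt and no reset: what is moved stays moved. The work goes in short steps, Python scripts to look and compute and a tool call to move; the robot and the scene stay as the last step left them, time stands still between calls to the robot, and variables do not carry over. Pictures are saved under pics/ and viewed, and the job is handed in when it is done.

Besides the shell and the picture viewer there is one more tool, called after "Emit:" by a JSON object that holds its "name" and its "arguments". step_arm: Moves the arm, as the interface text tells. Its arguments: {"type":"object","properties":{"translation":{"type":"array"},"rotation":{"type":"array"},"gripper":{"type":"array"},"newtons":{"type":"number"}},"required":["translation","rotation","gripper"]}

```bash
mkdir -p pics; ls; cat > h.py <<'E'
import numpy as np, cv2
from workcell import env
def snap(name,fn):
    c=env.camera(name); cv2.imwrite('pics/'+fn+'.png',c['color'][:,:,::-1]); 
    import pickle; pickle.dump(c,open('pics/'+fn+'.pkl','wb')); return c
def load(fn):
    import pickle; return pickle.load(open('pics/'+fn+'.pkl','rb'))
def K(c):
    f=c['color'].shape[0]/2/np.tan(np.radians(c['fovy'])/2)
    return np.array([[f,0,c['cx']],[0,f,c['cy']],[0,0,1.]]), np.array([c['k1'],0,0,0,0.])
def px2w(c,uv,z):
    k,d=K(c); p=cv2.undistortPoints(np.array([[uv]],float),k,d)[0,0]
    E=np.array(c['extrinsics']); R=E[:3,:3];t=E[:3,3]
    o=-R.T@t; r=R.T@np.array([p[0],p[1],1]); return o+r*(z-o[2])/r[2]
def w2px(c,P):
    k,d=K(c);E=np.array(c['extrinsics'])
    return cv2.projectPoints(np.atleast_2d(np.array(P,float)),cv2.Rodrigues(E[:3,:3])[0],E[:3,3],k,d)[0][:,0]
E
python3 - <<'E'
from h import *
print(env.state(), env.tcp_to_grasp)
for n in('scene','top','wrist'):
    c=snap(n,n+'0'); print(n,c['fovy'],c['cx'],c['cy'],c['k1'],np.round(c['extrinsics'],3).tolist())
E
```

```text
pics
{'clock': 0.0, 'qpos': array([-1.32553242e+00,  5.28462287e-01,  1.43389722e+00, -2.57918539e-05,
        1.18140872e+00, -1.78525118e-01]), 'joint_velocities': array([-0.0022523 ,  0.00089258, -0.00187912, -0.00098342,  0.00093867,
       -0.00236062]), 'tau': array([ 9.18484366e-04, -4.40040708e+01, -1.76593781e+01,  6.35178178e-02,
        5.82807348e-02, -1.65660977e-04]), 'ee_pos': array([ 0.25683501, -0.56898289,  0.22157565]), 'eef_rot': array([-3.13944742e+00, -3.62874570e-04,  4.23798455e-01]), 'force': array([ 0.35707692, -0.47735833, -0.2158192 ]), 'wrist_torque': array([-0.01910004, -0.03855018, -0.02914435]), 'width': 0.08680532802320412} 0.0187
scene 42.98330770989013 282.9579994218345 220.51728096358505 -0.11616947265546766 [[0.018, 1.0, -0.0, 0.042], [0.637, -0.012, -0.77, -0.274], [-0.77, 0.014, -0.638, 2.185], [0.0, 0.0, 0.0, 1.0]]
top 43.59118227887242 284.50557694285965 207.8518826426728 -0.1522444635276606 [[-0.027, -1.0, -0.002, -0.057], [-0.997, 0.027, -0.069, 0.543], [0.069, -0.0, -0.998, 1.369], [0.0, 0.0, 0.0, 1.0]]
wrist 68.64269633897281 282.1476722640993 205.1012270998322 -0.06872079461825134 [[0.411, -0.912, -0.002, -0.623], [-0.872, -0.393, 0.292, -0.035], [-0.267, -0.118, -0.956, 0.391], [0.0, 0.0, 0.0, 1.0]]
```

View pics/top0.png

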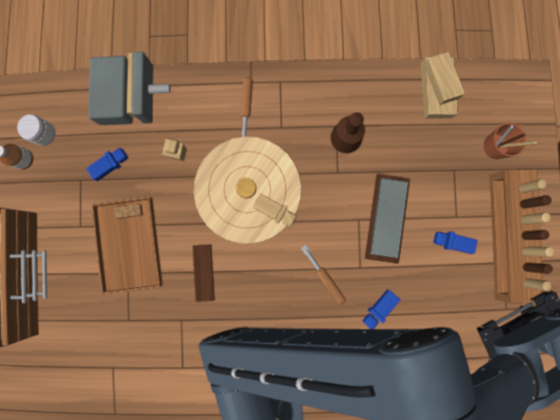

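View pics/scene0.png

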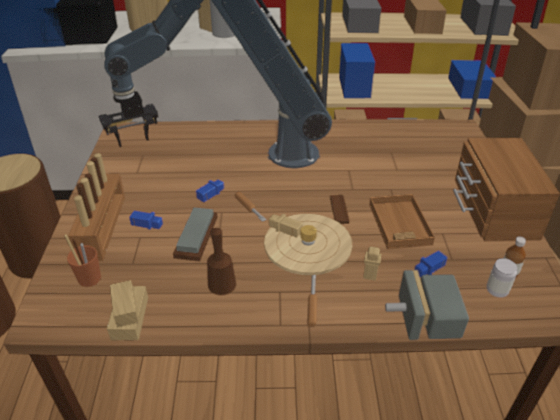

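Top view candidates for the figure: the pale one lying on the disc (273,209), the upright pale blank (173,149), and the blue look-alikes (106,163), (456,243) and (381,308). By the description it is the one at (273,209). The cap is at (246,188), the tray at (128,243) with the wax at (128,210). I'll check this in a close crop.

```bash
python3 - <<'E'
from h import *
c=load('top0'); im=c['color'][130:250,185:310,::-1]
cv2.imwrite('pics/crop0.png',cv2.resize(im,None,fx=5,fy=5,interpolation=cv2.INTER_CUBIC)[:600])
im=c['color'][180:310,80:175,::-1]
cv2.imwrite('pics/crop0t.png',cv2.resize(im,None,fx=4,fy=4,interpolation=cv2.INTER_CUBIC)[:600])
E
```

```text
(no output)
```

View pics/crop0.png

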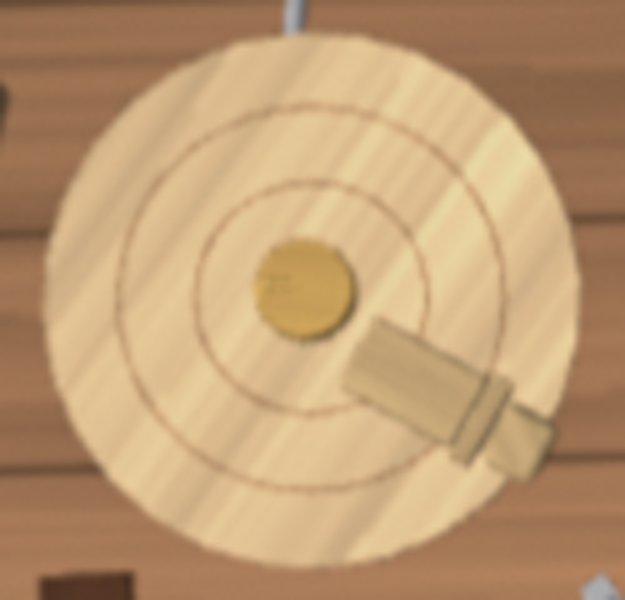

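View pics/crop0t.png

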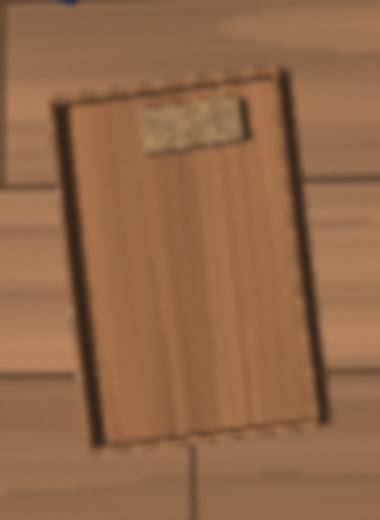

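The crop confirms it: the pale figure has its foot at about (257,200) and its head at about (290,220). The cap rib runs left from the cap centre. The tray crop shows the wax at its far end.

```bash
python3 - <<'E'
from h import *
c=load('top0')
g=lambda u,v,z:px2w(c,(185+(u+.5)/5-.5,130+(v+.5)/5-.5),z)
t=lambda u,v,z:px2w(c,(80+(u+.5)/4-.5,180+(v+.5)/4-.5),z)
cr=[g(378,315,.088),g(345,385,.088),g(487,372,.088),g(450,443,.088)]
print('body',np.round(cr,4), 'w',np.linalg.norm(cr[0]-cr[1]),np.linalg.norm(cr[2]-cr[3]),'L',np.linalg.norm(cr[0]-cr[2]))
print('head end',g(540,455,.085))
foot=(cr[0]+cr[1])/2; end=(cr[2]+cr[3])/2; d=end-foot; print('yaw',np.arctan2(d[1],d[0]),np.linalg.norm(d)); d/=np.linalg.norm(d)
print('grasp',foot+d*.042,'cap dist')
print('disc L R T B',[np.round(g(*p,.05),4) for p in((45,300),(580,300),(312,33),(312,567))])
print('cap',g(304,289,.097),'diam',g(255,289,.097)[1]-g(354,289,.097)[1])
T=[t(55,103,.035),t(288,68,.035),t(327,423,.035),t(98,446,.035)]
print('tray',np.round(T,4),np.mean(T,axis=0),np.linalg.norm(T[0]-T[1]),np.linalg.norm(T[1]-T[2]))
W=[t(140,108,.029),t(241,96,.029),t(248,140,.029),t(150,153,.029)];print('wax',np.round(W,4))
for n,p,z in(('blank',(174,145),.11),('mallet',(355,120),.225),('gougehead',(247,80),.02)): print(n,px2w(c,p,z))
E
```

```text
body [[ 0.5763 -0.0114  0.088 ]
 [ 0.5415  0.006   0.088 ]
 [ 0.5461 -0.0655  0.088 ]
 [ 0.5109 -0.046   0.088 ]] w 0.03898656301242718 0.040242773802183385 L 0.06198749502302103
head end [ 0.50380775 -0.09098655  0.085     ]
yaw -2.091047016940543 0.061163139134249055
grasp [ 0.53802714 -0.0390987   0.088     ] cap dist
disc L R T B [array([0.5928, 0.1638, 0.05  ]), array([ 0.5851, -0.1144,  0.05  ]), array([0.7295, 0.0217, 0.05  ]), array([0.4507, 0.0275, 0.05  ])]
cap [0.5895356  0.02500427 0.097     ] diam 0.04964687780962243
tray [[0.5602 0.4387 0.035 ]
 [0.579  0.2789 0.035 ]
 [0.3452 0.2561 0.035 ]
 [0.3319 0.4113 0.035 ]] [0.45406667 0.34624396 0.035     ] 0.16087732324178705 0.23498209782161336
wax [[0.5557 0.3818 0.029 ]
 [0.5618 0.3125 0.029 ]
 [0.5324 0.3079 0.029 ]
 [0.5255 0.375  0.029 ]]
blank [0.70043591 0.20197461 0.11      ]
mallet [ 0.7241783  -0.23836586  0.225     ]
gougehead [0.89140196 0.02102431 0.02      ]
```

```bash
cat >> h.py <<'E'
from scipy.spatial.transform import Rotation as Ro
def plan(target,yaw,n,g=1.0,maxd=0.06):
    s=env.state(); p=np.array(s['ee_pos']); R=Ro.from_euler('xyz',s['eef_rot']); tr=[];ro=[]
    T=Ro.from_euler('xyz',[np.pi,0,yaw])
    tot=(R.inv()*T).as_rotvec(); print('from',np.round(p,4),np.round(s['eef_rot'],4),'rotvec',np.round(tot,4),'dist',np.linalg.norm(np.array(target)-p))
    for i in range(n):
        k=n-i; d=(np.array(target)-p)/k; rv=(R.inv()*T).as_rotvec()/k
        t=np.round(R.inv().apply(d),4); rv=np.round(rv,3); tr.append(t.tolist());ro.append(rv.tolist())
        p=p+R.apply(t); R=R*Ro.from_rotvec(rv)
    for a in range(0,n,5): print('T',tr[a:a+5],'\nR',ro[a:a+5])
E
python3 - <<'E'
from h import *
plan([.538,-.039,.19],1.05,12)
E
```

```text
from [ 0.2569 -0.5691  0.2218] [-3.140e+00 -3.000e-04  4.238e-01] rotvec [-0.0015 -0.0008 -0.6262] dist 0.600897649520784
T [[0.0395, -0.0306, 0.0027], [0.0411, -0.0285, 0.0027], [0.0425, -0.0264, 0.0027], [0.0438, -0.0241, 0.0027], [0.045, -0.0218, 0.0027]] 
R [[-0.0, -0.0, -0.052], [-0.0, -0.0, -0.052], [-0.0, -0.0, -0.052], [-0.0, -0.0, -0.052], [-0.0, -0.0, -0.052]]
T [[0.0461, -0.0195, 0.0027], [0.047, -0.017, 0.0027], [0.0478, -0.0146, 0.0027], [0.0485, -0.0121, 0.0027], [0.0491, -0.0094, 0.0027]] 
R [[-0.0, -0.0, -0.052], [-0.0, -0.0, -0.052], [-0.0, -0.0, -0.052], [-0.0, -0.0, -0.053], [-0.0, -0.0, -0.052]]
T [[0.0495, -0.0069, 0.0028], [0.0499, -0.0043, 0.0027]] 
R [[-0.001, -0.001, -0.053], [-0.0, -0.0, -0.052]]
```

Emit:
{"name": "step_arm", "arguments": {"translation": [[0.04,-0.031,0.003],[0.041,-0.029,0.003],[0.043,-0.026,0.003],[0.044,-0.024,0.003],[0.045,-0.022,0.003]], "rotation": [[0,0,-0.052],[0,0,-0.052],[0,0,-0.052],[0,0,-0.052],[0,0,-0.052]], "gripper": [1,1,1,1,1]}}

```text
clock: 0.78
ee_pos: [0.3757, -0.345, 0.205]
eef_rot: [3.141, -0.0, 0.685]
force: [0.3, 1.5, 0.0]
width: 0.087
```

Emit:
{"name": "step_arm", "arguments": {"translation": [[0.046,-0.02,0.003],[0.047,-0.017,0.003],[0.048,-0.015,0.003],[0.0485,-0.012,0.003],[0.049,-0.009,0.003]], "rotation": [[0,0,-0.052],[0,0,-0.052],[0,0,-0.052],[0,0,-0.052],[0,0,-0.052]], "gripper": [1,1,1,1,1]}}

```text
clock: 1.4
ee_pos: [0.4946, -0.1156, 0.1893]
eef_rot: [3.141, -0.0, 0.952]
force: [0.5, -0.7, 0.7]
width: 0.0869
```

```bash
python3 - <<'E'
from h import *
plan([.538,-.039,.19],1.05,4)
E
```

```text
from [ 0.4946 -0.1156  0.1893] [ 3.1412e+00 -4.0000e-04  9.5210e-01] rotvec [ 0.0004 -0.0004 -0.0979] dist 0.08806971808445976
T [[0.0219, -0.0023, -0.0002], [0.0219, -0.0017, -0.0002], [0.022, -0.0012, -0.0001], [0.022, -0.0007, -0.0002]] 
R [[0.0, -0.0, -0.024], [0.0, -0.0, -0.025], [0.0, -0.0, -0.024], [0.0, -0.0, -0.025]]
```

Emit:
{"name": "step_arm", "arguments": {"translation": [[0.022,-0.002,0],[0.022,-0.002,0],[0.022,-0.001,0],[0.022,-0.001,0]], "rotation": [[0,0,-0.025],[0,0,-0.025],[0,0,-0.025],[0,0,-0.025]], "gripper": [1,1,1,1]}}

```text
clock: 1.9
ee_pos: [0.5386, -0.0328, 0.1882]
eef_rot: [-3.139, -0.0, 1.061]
force: [0.2, -0.2, 0.3]
width: 0.087
```

```bash
python3 - <<'E'
from h import *
print(env.state()['ee_pos'],env.state()['eef_rot'])
c=snap('wrist','wrist1')
E
```

```text
[ 0.53862879 -0.03276619  0.18816984] [-3.13943837e+00 -1.99348024e-04  1.06050665e+00]
```

View pics/wrist1.png

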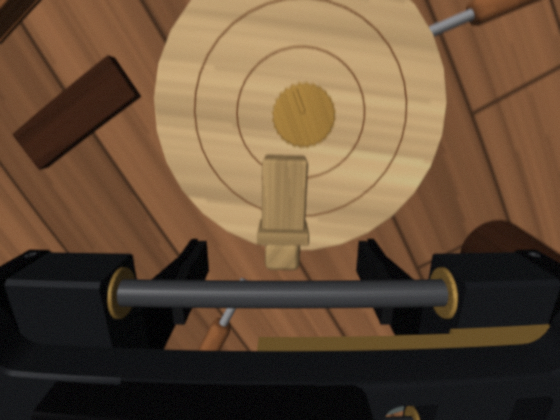

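The wrist view shows the figure: foot edge at (265–306,157), collar at (259–308,230). The cap is at (304,114), its rib pointing up to about (297,88).

```bash
python3 - <<'E'
from h import *
c=load('wrist1')
im=c['color'][70:280,220:350,::-1]
cv2.imwrite('pics/crop1.png',cv2.resize(im,None,fx=2.8,fy=2.8,interpolation=cv2.INTER_CUBIC))
P=[px2w(c,p,.088) for p in((264,162),(305,162),(262,221),(306,221))]
print(np.round(P,4)); f=(P[0]+P[1])/2;e=(P[2]+P[3])/2;d=e-f;print(np.arctan2(d[1],d[0]),np.linalg.norm(d),np.linalg.norm(P[0]-P[1]))
d/=np.linalg.norm(d);print(f+d*.042)
print('cap',px2w(c,(304,113),.097),'rib tip',px2w(c,(296,87),.097))
s=env.state();ax=Ro.from_euler('xyz',s['eef_rot']).as_matrix();print(w2px(c,s['ee_pos']))
E
```

```text
[[ 0.5436  0.0101  0.088 ]
 [ 0.5742 -0.007   0.088 ]
 [ 0.5151 -0.0352  0.088 ]
 [ 0.5498 -0.0546  0.088 ]]
-2.087983086048122 0.05346845473128945 0.034992065810796634
[ 0.53812388 -0.03495266  0.088     ]
cap [0.59201396 0.02934914 0.097     ] rib tip [0.59587497 0.04961642 0.097     ]
[[283.53281757 254.08452648]]
```

View pics/crop1.png

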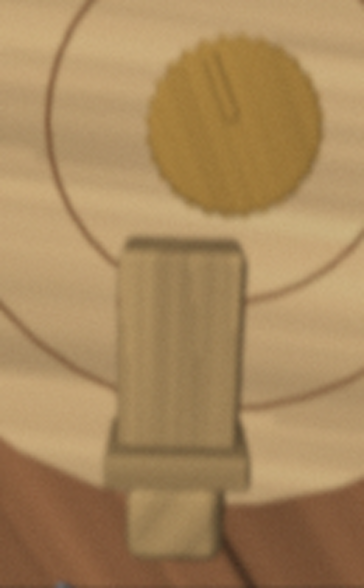

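```bash
python3 - <<'E'
from h import *
c=load('wrist1')
q=lambda u,v:px2w(c,(220+(u+.5)/2.8-.5,70+(v+.5)/2.8-.5),.088)
P=[q(124,250),q(243,250),q(119,443),q(237,447)]
print(np.round(P,4)); f=(P[0]+P[1])/2;e=(P[2]+P[3])/2;d=e-f;print(np.arctan2(d[1],d[0]),np.linalg.norm(d),np.linalg.norm(P[0]-P[1]),np.linalg.norm(P[2]-P[3]))
d/=np.linalg.norm(d);g=f+d*.042;print(g); g[2]=.058
plan(g,1.05,6)
E
```

```text
[[ 0.5449  0.0124  0.088 ]
 [ 0.5765 -0.0053  0.088 ]
 [ 0.5119 -0.0411  0.088 ]
 [ 0.5447 -0.061   0.088 ]]
-2.106829861687312 0.06344589956533123 0.03617524642426557 0.03839020542156363
[ 0.53923628 -0.03258248  0.088     ]
from [ 0.5398 -0.0307  0.1883] [-3.1401e+00 -2.4000e-03  1.0620e+00] rotvec [-0.0015 -0.0024  0.012 ] dist 0.1302765028046089
T [[-0.0004, 0.0001, 0.0217], [-0.0004, 0.0001, 0.0217], [-0.0004, 0.0001, 0.0217], [-0.0003, 0.0001, 0.0217], [-0.0003, 0.0001, 0.0217]] 
R [[-0.0, -0.0, 0.002], [-0.0, -0.0, 0.002], [-0.0, -0.001, 0.002], [-0.001, -0.0, 0.002], [-0.0, -0.001, 0.002]]
T [[-0.0004, 0.0001, 0.0218]] 
R [[-0.001, -0.0, 0.002]]
```

Emit:
{"name": "step_arm", "arguments": {"translation": [[-0.002,0.0005,0.024],[-0.002,0.0005,0.024],[-0.001,0,0.024],[0,0,0.024],[0,0,0.02]], "rotation": [[0,0,0.004],[0,0,0.004],[0,0,0.004],[0,0,0],[0,0,0]], "gripper": [1,1,1,1,1]}}

```text
clock: 2.58
ee_pos: [0.5399, -0.0357, 0.0703]
eef_rot: [3.138, -0.003, 1.052]
force: [-0.2, -0.1, 0.2]
width: 0.0869
```

Emit:
{"name": "step_arm", "arguments": {"translation": [[0,0,0.008],[0,0,0]], "rotation": [[0,0,0],[0,0,0]], "gripper": [1,1]}}

```text
clock: 2.82
ee_pos: [0.5387, -0.0358, 0.0607]
eef_rot: [-3.141, -0.002, 1.051]
force: [0.3, 0.0, 0.5]
width: 0.0869
```

```bash
python3 - <<'E'
from h import *
c=snap('wrist','wrist2')
plan([.5385,-.036,.057],1.05,2)
E
```

```text
from [ 0.539  -0.0359  0.0611] [ 3.1411e+00 -2.2000e-03  1.0511e+00] rotvec [ 0.0005 -0.0022  0.0011] dist 0.004116802353802876
T [[-0.0002, -0.0002, 0.002], [-0.0001, -0.0001, 0.0021]] 
R [[0.0, -0.001, 0.001], [0.001, -0.001, 0.0]]
```

View pics/wrist2.png

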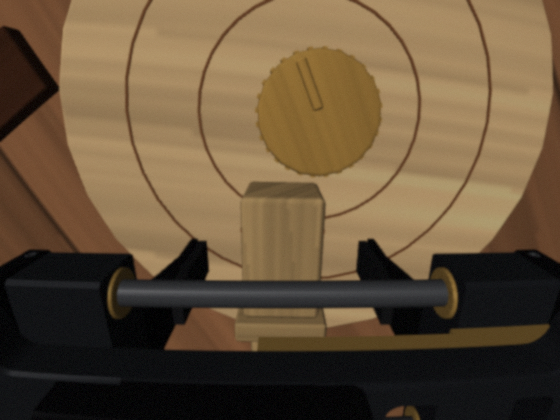

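The body sits centred between the fingers at (282,250), with the collar at row 325 behind the pads. Closing now.

Emit:
{"name": "step_arm", "arguments": {"translation": [[0,0,0.004],[0,0,0],[0,0,0],[0,0,0],[0,0,0]], "rotation": [[0,0,0],[0,0,0],[0,0,0],[0,0,0],[0,0,0]], "gripper": [1,0.4,0,0,0], "newtons": 15}}

```text
clock: 3.5
ee_pos: [0.5406, -0.0363, 0.0592]
eef_rot: [3.136, -0.003, 1.051]
force: [0.1, -0.1, -0.2]
width: 0.0547
```

Emit:
{"name": "step_arm", "arguments": {"translation": [[0,0,0],[0,0,0],[0,0,-0.02],[0,0,-0.03],[0,0,-0.03]], "rotation": [[0,0,0],[0,0,0],[0,0,0],[0,0,0],[0,0,0]], "gripper": [0,0,0,0,0]}}

```text
clock: 4.12
ee_pos: [0.5375, -0.0357, 0.1379]
eef_rot: [-3.138, -0.001, 1.051]
force: [1.2, -0.1, -1.9]
width: 0.0398
```

```bash
python3 - <<'E'
from h import *
c=snap('wrist','wrist3'); print(env.state()['width'],env.state()['force'])
# place: tray axis yaw .11
a=.11; ctr=np.array([.454,.346]); g=ctr+ -0.03*np.array([np.cos(a),np.sin(a)]); 
print(g); plan([*g,.14],a,9)
E
```

```text
0.039515843251590486 [-0.09537633 -0.11239305  0.92981313]
[0.42418132 0.34270665]
from [ 0.5398 -0.0362  0.1416] [ 3.1379e+00 -3.0000e-03  1.0515e+00] rotvec [ 0.002  -0.0045  0.9414] dist 0.39612508161821935
T [[0.0302, -0.032, 0.0001], [0.0266, -0.035, 0.0001], [0.0228, -0.0376, 0.0001], [0.0188, -0.0398, 0.0001], [0.0145, -0.0416, 0.0001]] 
R [[0.0, -0.0, 0.105], [0.0, -0.001, 0.105], [0.0, -0.001, 0.104], [0.0, -0.0, 0.105], [0.0, -0.001, 0.104]]
T [[0.0101, -0.0428, 0.0001], [0.0056, -0.0437, 0.0002], [0.001, -0.044, 0.0001], [-0.0036, -0.0439, 0.0002]] 
R [[0.001, -0.0, 0.105], [0.0, -0.001, 0.104], [0.0, -0.0, 0.105], [0.001, -0.001, 0.104]]
```

View pics/wrist3.png

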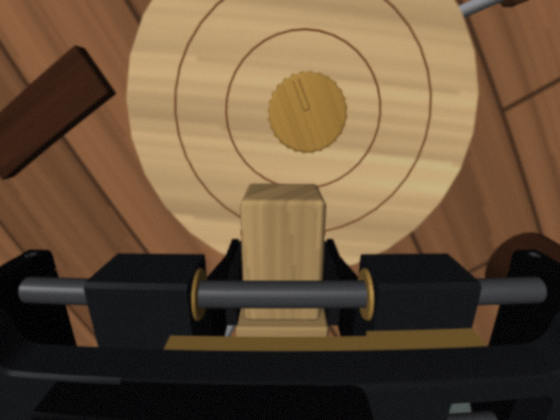

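The figure is held (width 39.5 mm) and clear of the disc. Carrying it to the tray.

```bash
python3 - <<'E'
from h import *
a=.11; ctr=np.array([.454,.346]); g=ctr+ -0.01*np.array([np.cos(a),np.sin(a)]); 
print(g); plan([*g,.13],a,10)
E
```

```text
[0.44406044 0.34490222]
from [ 0.5398 -0.0362  0.1416] [ 3.1379e+00 -3.0000e-03  1.0515e+00] rotvec [ 0.002  -0.0045  0.9414] dist 0.3930795576184835
T [[0.0283, -0.0272, 0.0011], [0.0256, -0.0298, 0.0011], [0.0227, -0.032, 0.0011], [0.0196, -0.034, 0.0011], [0.0164, -0.0357, 0.0011]] 
R [[0.0, -0.0, 0.094], [0.0, -0.001, 0.094], [0.0, -0.0, 0.094], [0.0, -0.001, 0.094], [0.0, -0.0, 0.094]]
T [[0.0129, -0.0371, 0.0011], [0.0094, -0.0382, 0.0011], [0.0058, -0.0389, 0.0011], [0.0021, -0.0393, 0.0012], [-0.0017, -0.0393, 0.0011]] 
R [[0.0, -0.001, 0.094], [0.0, -0.0, 0.094], [0.001, -0.001, 0.094], [0.0, -0.001, 0.095], [0.001, -0.0, 0.094]]
```

Emit:
{"name": "step_arm", "arguments": {"translation": [[0.028,-0.027,0],[0.0255,-0.03,0],[0.023,-0.032,0],[0.02,-0.034,0],[0.0165,-0.036,0]], "rotation": [[0,0,0.094],[0,0,0.094],[0,0,0.094],[0,0,0.094],[0,0,0.094]], "gripper": [0,0,0,0,0]}}

```text
clock: 4.8
ee_pos: [0.4946, 0.157, 0.1402]
eef_rot: [3.136, -0.008, 0.559]
force: [1.9, 0.4, -0.8]
width: 0.0398
```

Emit:
{"name": "step_arm", "arguments": {"translation": [[0.013,-0.037,0],[0.0095,-0.038,0],[0.006,-0.039,0],[0.002,-0.039,0],[-0.002,-0.039,0]], "rotation": [[0,0,0.094],[0,0,0.094],[0,0,0.094],[0,0,0.094],[0,0,0.094]], "gripper": [0,0,0,0,0]}}

```text
clock: 5.42
ee_pos: [0.4489, 0.3541, 0.136]
eef_rot: [3.14, -0.006, 0.073]
force: [-0.2, 1.1, -1.4]
width: 0.0397
```

```bash
python3 - <<'E'
from h import *
snap('top','top2'); c=snap('wrist','wrist4')
plan([.444,.345,.13],.11,3)
E
```

```text
from [0.4483 0.3564 0.1361] [ 3.1413 -0.0065  0.079 ] rotvec [ 0.0004 -0.0065 -0.031 ] dist 0.01362914944557352
T [[-0.0018, 0.0037, 0.002], [-0.0018, 0.0036, 0.0021], [-0.0018, 0.0036, 0.002]] 
R [[0.0, -0.002, -0.01], [0.0, -0.002, -0.011], [0.0, -0.003, -0.01]]
```

View pics/wrist4.png

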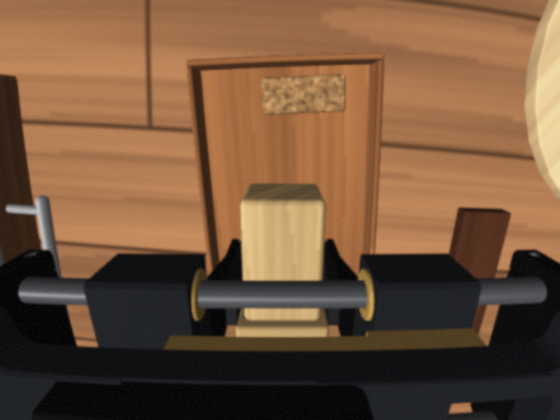

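View pics/top2.png

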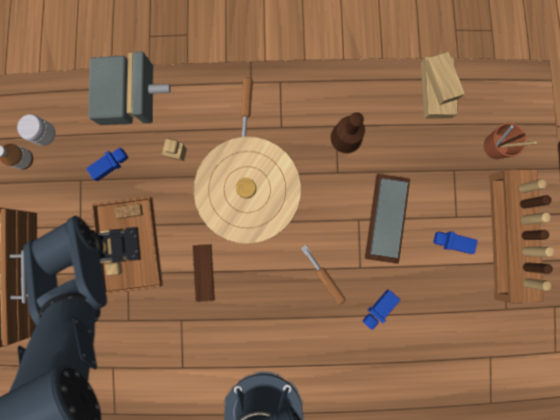

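The figure hangs over the tray, its body at (282,250) between the tray walls and the wax well ahead at (303,95). Lowering.

Emit:
{"name": "step_arm", "arguments": {"translation": [[-0.002,0.004,0.02],[-0.002,0.004,0.03],[-0.002,0.003,0.03],[0,0,0.02],[0,0,0.008]], "rotation": [[0,-0.003,-0.01],[0,-0.002,-0.01],[0,0,-0.01],[0,0,0],[0,0,0]], "gripper": [0,0,0,0,0]}}

```text
clock: 6.15
ee_pos: [0.4437, 0.3429, 0.0235]
eef_rot: [3.14, -0.002, 0.115]
force: [0.3, 0.3, 0.3]
width: 0.0397
```

```bash
python3 - <<'E'
from h import *
print(env.state()['force']);plan([.444,.345,.015],.11,3)
E
```

```text
[0.31274542 0.269254   0.32298846]
from [0.4437 0.3429 0.0235] [ 3.1401e+00 -1.8000e-03  1.1480e-01] rotvec [ 0.0015 -0.0018  0.0048] dist 0.008777564678436689
T [[0.0002, -0.0007, 0.0028], [0.0002, -0.0007, 0.0029], [0.0001, -0.0006, 0.0028]] 
R [[0.001, -0.001, 0.002], [0.0, -0.0, 0.001], [0.001, -0.001, 0.002]]
```

Emit:
{"name": "step_arm", "arguments": {"translation": [[0,0,0.004],[0,0,0.003],[0,0,0.002]], "rotation": [[0,0,0],[0,0,0],[0,0,0]], "gripper": [0,0,0]}}

```text
clock: 6.52
ee_pos: [0.4446, 0.3427, 0.0146]
eef_rot: [3.14, -0.003, 0.115]
force: [-0.4, -0.8, -1.3]
width: 0.0402
```

Emit:
{"name": "step_arm", "arguments": {"translation": [[0,0,0.001],[0,0,0],[0,0,0],[0,0,0]], "rotation": [[0,0,0],[0,0,0],[0,0,0],[0,0,0]], "gripper": [0,0.8,0.8,0.8]}}

```text
clock: 7.02
ee_pos: [0.4457, 0.3434, 0.0153]
eef_rot: [3.142, -0.006, 0.115]
force: [0.6, 0.2, 0.7]
width: 0.0621
```

Emit:
{"name": "step_arm", "arguments": {"translation": [[0,0,0],[0,0,-0.02],[0,0,-0.04],[0,0,-0.05],[0,0,-0.05]], "rotation": [[0,0,0],[0,0,0],[0,0,0],[0,0,0],[0,0,0]], "gripper": [1,1,1,1,1]}}

```text
clock: 7.65
ee_pos: [0.4421, 0.3418, 0.1749]
eef_rot: [3.138, 0.004, 0.115]
force: [0.9, 1.0, 0.4]
width: 0.0867
```

```bash
python3 - <<'E'
from h import *
c=snap('wrist','wrist5'); s=env.state(); print(s['qpos'],s['width'])
E
```

```text
[ 0.45984809  0.49381187  1.63727841 -0.00256061  1.00291643  1.916691  ] 0.0869632610774558
```

View pics/wrist5.png

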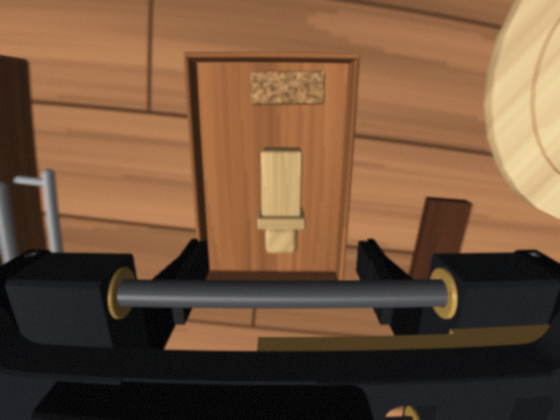

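The figure lies in the tray, let go (body at (281,185)), with the wax untouched at (287,88). Now the cap. I'll wind the wrist counter-clockwise on the way to about q6 = -1.6, so one clockwise stroke is enough.

```bash
cat >> h.py <<'E'
def plan2(target,dyaw,n,show=5):
    s=env.state(); p=np.array(s['ee_pos']); y=s['eef_rot'][2]
    print('from',np.round(p,4),np.round(s['eef_rot'],4),'q6',s['qpos'][5],'dist',np.linalg.norm(np.array(target)-p))
    T=[]
    for i in range(n):
        k=n-i; d=(np.array(target)-p)/k; R=Ro.from_euler('xyz',[np.pi,0,y])
        t=np.round(R.inv().apply(d),4); T.append(t.tolist()); p=p+R.apply(t); y+=dyaw/n
    print(T[:show],'rot',-dyaw/n)
E
python3 - <<'E'
from h import *
plan2([.59,.0245,.17],2.9,16,10)
E
```

```text
from [0.4459 0.3439 0.1817] [-3.1411 -0.0079  0.1153] q6 1.9166909999231476 dist 0.3506563235538251
[[0.0067, 0.0209, 0.0007], [0.0028, 0.0217, 0.0007], [-0.0012, 0.0219, 0.0007], [-0.0051, 0.0213, 0.0007], [-0.0089, 0.02, 0.0007], [-0.0123, 0.0181, 0.0007], [-0.0154, 0.0156, 0.0007], [-0.0179, 0.0126, 0.0008], [-0.0199, 0.0091, 0.0007], [-0.0212, 0.0054, 0.0008]] rot -0.18125
```

Emit:
{"name": "step_arm", "arguments": {"translation": [[0.007,0.021,0],[0.003,0.022,0],[-0.001,0.022,0],[-0.005,0.021,0],[-0.009,0.02,0]], "rotation": [[0,0,-0.181],[0,0,-0.181],[0,0,-0.181],[0,0,-0.181],[0,0,-0.181]], "gripper": [1,1,1,1,1]}}

```text
clock: 8.32
ee_pos: [0.4942, 0.2439, 0.1848]
eef_rot: [3.131, -0.011, 1.052]
force: [0.1, -0.3, -0.1]
width: 0.0871
```

Emit:
{"name": "step_arm", "arguments": {"translation": [[-0.0125,0.018,0],[-0.0155,0.0155,0],[-0.018,0.0125,0],[-0.02,0.009,0],[-0.021,0.0055,0]], "rotation": [[0,0,-0.181],[0,0,-0.181],[0,0,-0.181],[0,0,-0.181],[0,0,-0.181]], "gripper": [1,1,1,1,1]}}

```text
clock: 8.95
ee_pos: [0.5434, 0.1425, 0.1837]
eef_rot: [3.128, 0.001, 1.988]
force: [-0.7, 0.5, 0.4]
width: 0.087
```

```bash
python3 - <<'E'
from h import *
q=env.state()['qpos'][5]; print(q)
plan2([.59,.0245,.17],q+1.6,9,9)
E
```

```text
-0.3644161428816062
from [0.5434 0.1425 0.1837] [3.1276e+00 1.2000e-03 1.9882e+00] q6 -0.3644161428816062 dist 0.12761429128691534
[[-0.0141, -0.0006, 0.0015], [-0.0139, -0.0025, 0.0015], [-0.0134, -0.0044, 0.0015], [-0.0127, -0.0062, 0.0015], [-0.0117, -0.0078, 0.0015], [-0.0105, -0.0094, 0.0016], [-0.0091, -0.0107, 0.0015], [-0.0076, -0.0119, 0.0016], [-0.0059, -0.0128, 0.0015]] rot -0.1372870952353771
```

Emit:
{"name": "step_arm", "arguments": {"translation": [[-0.014,-0.0005,0.0015],[-0.014,-0.0025,0.0015],[-0.0135,-0.0045,0.0015],[-0.0125,-0.006,0.0015],[-0.0115,-0.008,0.0015]], "rotation": [[0.006,0,-0.137],[0.005,0,-0.137],[0,0,-0.137],[0,0,-0.137],[0,0,-0.137]], "gripper": [1,1,1,1,1]}}

```text
clock: 9.57
ee_pos: [0.5701, 0.0742, 0.1748]
eef_rot: [-3.142, 0.003, 2.696]
force: [-0.4, -0.3, -0.8]
width: 0.0871
```

Emit:
{"name": "step_arm", "arguments": {"translation": [[-0.0105,-0.0095,0.0015],[-0.009,-0.0105,0.0015],[-0.0075,-0.012,0.0015],[-0.006,-0.013,0.0015],[0,0,0]], "rotation": [[0,0,-0.137],[0,0,-0.137],[0,0,-0.137],[0,0,-0.137],[0,0,0]], "gripper": [1,1,1,1,1]}}

```text
clock: 10.2
ee_pos: [0.592, 0.0198, 0.167]
eef_rot: [-3.14, 0.001, -3.024]
force: [0.3, 0.1, 0.2]
width: 0.0873
```

```bash
python3 - <<'E'
from h import *
c=snap('wrist','wrist6')
T=Ro.from_euler('xyz',[np.pi,0,3.02]); s=env.state(); print(s['qpos'][5],s['joint_velocities'].max())
plan([.59,.0245,.17],3.02,3)
E
```

```text
-1.8418899642208832 0.015414148181437635
from [0.5915 0.0204 0.1669] [-3.1409e+00  3.0000e-04 -3.0240e+00] rotvec [-0.0006  0.0004  0.2392] dist 0.005327823366863569
T [[0.0003, 0.0014, -0.001], [0.0005, 0.0014, -0.001], [0.0006, 0.0013, -0.0011]] 
R [[-0.0, 0.0, 0.08], [-0.0, 0.0, 0.08], [-0.001, 0.0, 0.079]]
```

View pics/wrist6.png

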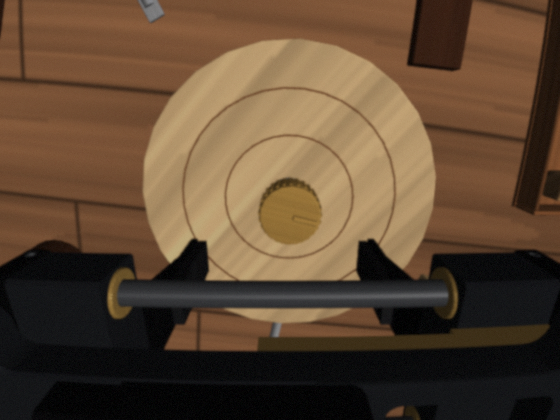

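The cap appears at (290,215), its rib pointing right, between the open fingers. Measuring its centre against the disc edges.

```bash
python3 - <<'E'
from h import *
c=load('wrist6')
im=c['color'];hsv=cv2.cvtColor(im,cv2.COLOR_RGB2HSV)
L=px2w(c,(143,181),.05);R=px2w(c,(435,181),.05);T=px2w(c,(289,39),.05)
print('disc mid',(L+R)/2,np.linalg.norm(L-R),T)
ca=px2w(c,(291,215),.097);print('cap',ca,'ctop',np.linalg.norm(px2w(c,(259,215),.097)-px2w(c,(322,215),.097)))
s=env.state();print(s['ee_pos'])
t=load('top2')
q=[px2w(t,p,.05) for p in((194,190),(301,190),(248,137),(247.5,243.5))];print(np.round(q,4),(q[0]+q[1])/2,(q[2]+q[3])/2)
E
```

```text
disc mid [0.57194188 0.02502381 0.05      ] 0.27397868601276104 [0.4529937  0.01010435 0.05      ]
cap [0.58929811 0.02755131 0.097     ] ctop 0.050018638196893825
[0.59153473 0.02041744 0.1669401 ]
[[ 0.5917  0.1627  0.05  ]
 [ 0.5841 -0.1154  0.05  ]
 [ 0.7273  0.0191  0.05  ]
 [ 0.4494  0.0262  0.05  ]] [0.58789941 0.02365018 0.05      ] [0.58834592 0.022648   0.05      ]
```

```bash
python3 - <<'E'
from h import *
plan([.5895,.0245,.064],-3.024,5)
E
```

```text
from [0.5915 0.0204 0.1669] [-3.1409e+00  3.0000e-04 -3.0240e+00] rotvec [-0.0007  0.0003 -0.    ] dist 0.10304111629117267
T [[0.0003, 0.0009, 0.0206], [0.0003, 0.0009, 0.0206], [0.0003, 0.0009, 0.0206], [0.0003, 0.0008, 0.0206], [0.0004, 0.0009, 0.0205]] 
R [[-0.0, 0.0, -0.0], [-0.0, 0.0, -0.0], [-0.0, 0.0, -0.0], [-0.0, 0.0, -0.0], [-0.001, 0.0, -0.0]]
```

Emit:
{"name": "step_arm", "arguments": {"translation": [[0.0005,0.002,0.02],[0.0005,0.0015,0.02],[0,0.001,0.02],[0,0,0.015],[0,0,0]], "rotation": [[0,0,0],[0,0,0],[0,0,0],[0,0,0],[0,0,0]], "gripper": [1,1,1,1,1]}}

```text
clock: 10.88
ee_pos: [0.5888, 0.0282, 0.0904]
eef_rot: [3.141, 0.001, -3.032]
force: [-0.3, -0.6, -0.3]
width: 0.0871
```

```bash
python3 - <<'E'
from h import *
c=snap('wrist','wrist7')
plan([.5895,.0245,.064],-3.024,3)
E
```

```text
from [0.5894 0.0281 0.0911] [ 3.1414e+00  2.1000e-03 -3.0314e+00] rotvec [ 0.0002  0.0021 -0.0074] dist 0.027343862802488784
T [[0.0001, -0.0012, 0.009], [0.0001, -0.0012, 0.0091], [0.0001, -0.0012, 0.009]] 
R [[0.0, 0.001, -0.002], [0.0, 0.001, -0.003], [0.0, 0.0, -0.002]]
```

View pics/wrist7.png

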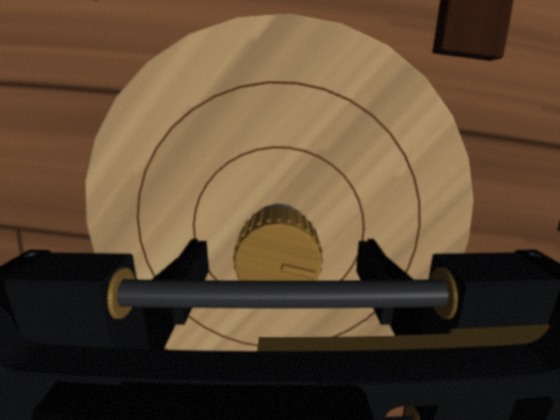

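The cap (278,250) is about 5 px left of the finger centre, which is 3 mm in -y. That agrees with the planned target (0.5895, 0.0245).

Emit:
{"name": "step_arm", "arguments": {"translation": [[0,-0.002,0.011],[0,-0.0015,0.01],[0,0,0.007],[0,0,0]], "rotation": [[0,0,0],[0,0,0],[0,0,0],[0,0,0]], "gripper": [1,1,1,1]}}

```text
clock: 11.42
ee_pos: [0.5911, 0.0241, 0.0627]
eef_rot: [-3.141, 0.005, -3.032]
force: [-0.0, 0.0, -0.1]
width: 0.087
```

```bash
python3 - <<'E'
from h import *
plan([.5895,.0245,.064],-3.024,3); print(env.state()['force'],env.state()['wrist_torque'])
E
```

```text
from [0.5911 0.0241 0.0627] [-3.141   0.0052 -3.0323] rotvec [-0.0006  0.0052 -0.0083] dist 0.0020952580555979724
T [[0.0005, 0.0002, -0.0004], [0.0005, 0.0002, -0.0004], [0.0006, 0.0002, -0.0005]] 
R [[-0.0, 0.002, -0.003], [-0.0, 0.002, -0.003], [-0.001, 0.001, -0.002]]
[-0.00784888  0.03778608 -0.05682642] [ 0.12529545 -0.05583633  0.03124408]
```

Emit:
{"name": "step_arm", "arguments": {"translation": [[0.001,0,0],[0,0,0],[0,0,0],[0,0,0],[0,0,0]], "rotation": [[0,0.004,0],[0,0,0],[0,0,0],[0,0,0],[0,0,0]], "gripper": [0.8,0.5,0.3,0.3,0.3], "newtons": 25}}

```text
clock: 12.05
ee_pos: [0.5904, 0.0256, 0.0634]
eef_rot: [3.14, 0.002, -3.034]
force: [0.7, 5.5, -0.9]
width: 0.0493
```

Emit:
{"name": "step_arm", "arguments": {"translation": [[0,0,0],[0,0,0]], "rotation": [[0,0,0],[0,0,0]], "gripper": [0.3,0.3]}}

```text
clock: 12.3
ee_pos: [0.5904, 0.0257, 0.0634]
eef_rot: [3.14, 0.003, -3.034]
force: [0.2, -0.8, -1.3]
width: 0.0496
```

```bash
python3 - <<'E'
from h import *
c=snap('wrist','wrist8'); s=env.state(); print(s)
E
```

```text
{'clock': 12.35, 'qpos': array([-0.14671525,  0.699929  ,  1.64328052,  0.003161  ,  0.79627696,
       -1.8274894 ]), 'joint_velocities': array([-7.67152230e-04, -9.71346758e-05,  9.97989175e-04,  1.62824216e-03,
       -1.08011276e-07, -7.43560102e-04]), 'tau': array([ -0.31587342, -45.05896211, -11.20820761,  -0.20294803,
         0.06383831,  -0.06008564]), 'ee_pos': array([0.59042567, 0.02565172, 0.06341788]), 'eef_rot': array([ 3.13993692e+00,  2.60953352e-03, -3.03382532e+00]), 'force': array([-0.53428058,  0.54536877, -0.72355417]), 'wrist_torque': array([ 0.21634453, -0.11269076, -0.02377047]), 'width': 0.04933488057583822}
```

View pics/wrist8.png

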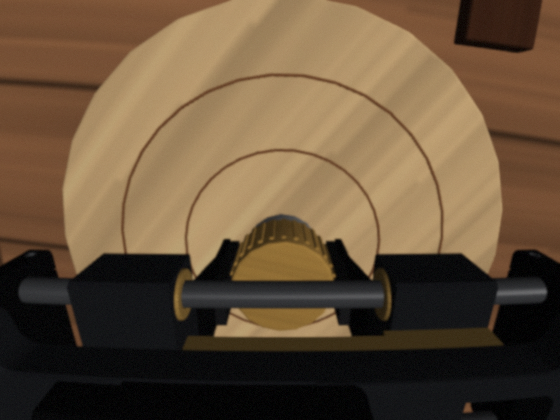

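The cap is gripped (49.3 mm). Screwing clockwise: +z turn, following down 1.6 mm/rad.

Emit:
{"name": "step_arm", "arguments": {"translation": [[0,0,0.0002],[0,0,0.0002],[0,0,0.0003],[0,0,0.0002],[0,0,0.0003]], "rotation": [[0,0,0.15],[0,0,0.15],[0,0,0.15],[0,0,0.15],[0,0,0.15]], "gripper": [0.3,0.3,0.3,0.3,0.3]}}

```text
clock: 12.98
ee_pos: [0.5905, 0.026, 0.0622]
eef_rot: [3.138, 0.001, 2.478]
force: [0.5, 1.1, 0.3]
width: 0.0496
```

```bash
python3 - <<'E'
from h import *
c=snap('wrist','wrist9'); s=env.state(); print(s['qpos'][5],s['eef_rot'],s['ee_pos'],s['force'],s['wrist_torque'],s['tau'][5])
E
```

```text
-1.0520154353775115 [3.13819575e+00 5.39626681e-04 2.47393458e+00] [0.59052201 0.02604073 0.0621945 ] [ 0.51285495  1.73615454 -0.01278403] [ 0.11781332 -0.09744052 -0.04829113] 0.1488534640520811
```

View pics/wrist9.png

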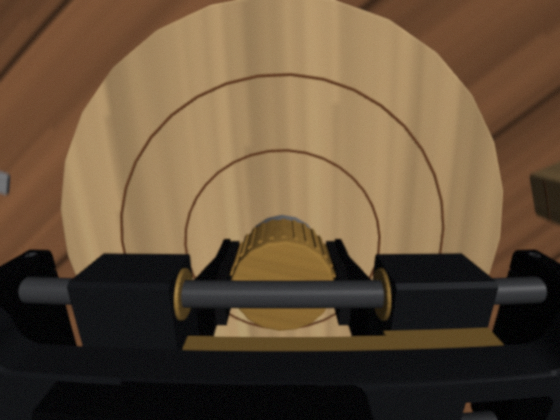

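Emit:
{"name": "step_arm", "arguments": {"translation": [[0,0,0.0002],[0,0,0.0002],[0,0,0.0003],[0,0,0.0002],[0,0,0.0003]], "rotation": [[0.001,0,0.15],[0.001,0,0.15],[0,0,0.15],[0,0,0.15],[0,0,0.15]], "gripper": [0.3,0.3,0.3,0.3,0.3]}}

```text
clock: 13.65
ee_pos: [0.5909, 0.0262, 0.061]
eef_rot: [3.14, -0.001, 1.713]
force: [-0.5, 0.9, 0.3]
width: 0.0495
```

```bash
cat > st.py <<'E'
from h import *
s=env.state(); print('q6',s['qpos'][5],'v',s['joint_velocities'][5],s['eef_rot'],s['ee_pos'],s['force'],s['wrist_torque'],'tau6',s['tau'][5],s['width'])
E
python3 st.py
```

```text
q6 -0.2883129067125589 v 1.2080466629685336 [ 3.13978506e+00 -9.03690844e-04  1.71261332e+00] [0.59088954 0.02623538 0.06098029] [-0.51030018  0.88189567  0.29615529] [ 0.20465738 -0.15146889  0.07764928] tau6 -0.7141449116170406 0.04946805287955821
```

Emit:
{"name": "step_arm", "arguments": {"translation": [[0,0,0.0002],[0,0,0.0002],[0,0,0.0003],[0,0,0.0002]], "rotation": [[0,0,0.15],[0,0,0.15],[0,0,0.15],[0,0,0.15]], "gripper": [0.3,0.3,0.3,0.3]}}

```text
clock: 14.15
ee_pos: [0.5912, 0.0262, 0.06]
eef_rot: [3.14, -0.002, 1.103]
force: [0.3, 1.6, -1.1]
width: 0.0498
```

```bash
python3 st.py
```

```text
q6 0.3211640765546957 v 1.2074895390310254 [ 3.14010904e+00 -1.94869398e-03  1.10313662e+00] [0.5912087  0.02619149 0.06001393] [ 0.29396511  1.56195304 -1.08839172] [ 0.12986921 -0.07980254  0.05062881] tau6 -0.7124359533190727 0.04983818906598429
```

Turned 2.15 rad so far with wrist torque about 0.08 N m, which is just the thread friction. I'll go in smaller chunks from here, since the stop may come between 2.3 and 3.8 rad.

Emit:
{"name": "step_arm", "arguments": {"translation": [[0,0,0.0002],[0,0,0.0002],[0,0,0.0002]], "rotation": [[0,0,0.1],[0,0,0.1],[0,0,0.1]], "gripper": [0.3,0.3,0.3]}}

```text
clock: 14.52
ee_pos: [0.5913, 0.0261, 0.0595]
eef_rot: [3.141, -0.002, 0.801]
force: [-0.4, 0.8, 0.2]
width: 0.0495
```

```bash
python3 st.py
```

```text
q6 0.6235550153901472 v 0.7987287316880188 [ 3.14054589e+00 -2.29531454e-03  8.00730162e-01] [0.59133494 0.02605125 0.05949944] [-0.42688383  0.80113722  0.21399353] [ 0.08969545 -0.03338332  0.04831293] tau6 -0.44527639634907246 0.04945171214163922
```

Emit:
{"name": "step_arm", "arguments": {"translation": [[0,0,0.0002],[0,0,0.0002],[0,0,0.0002]], "rotation": [[0,0,0.1],[0,0,0.1],[0,0,0.1]], "gripper": [0.3,0.3,0.3]}}

```text
clock: 14.9
ee_pos: [0.5914, 0.0259, 0.059]
eef_rot: [3.141, -0.003, 0.499]
force: [0.1, 1.1, -0.1]
width: 0.0494
```

```bash
python3 st.py
```

```text
q6 0.9255034854935159 v 0.7971340321452212 [ 3.14096724e+00 -2.55092720e-03  4.98908174e-01] [0.59144818 0.02591693 0.05904802] [ 0.05211035  1.11573015 -0.05079207] [0.07579419 0.04437627 0.12438598] tau6 -0.44600321911275387 0.0494095440978553
```

Emit:
{"name": "step_arm", "arguments": {"translation": [[0,0,0.0002],[0,0,0.0002],[0,0,0.0002]], "rotation": [[0,0,0.1],[0,0,0.1],[0,0,0.1]], "gripper": [0.3,0.3,0.3]}}

```text
clock: 15.28
ee_pos: [0.5915, 0.0258, 0.0585]
eef_rot: [3.141, -0.003, 0.197]
force: [-0.3, 0.9, 0.3]
width: 0.0491
```

```bash
python3 st.py
```

```text
q6 1.2275569737131862 v 0.7983878334586872 [ 3.14146284e+00 -2.57358702e-03  1.97053376e-01] [0.5914899  0.02577026 0.05854091] [-0.28784401  0.86336797  0.25160397] [0.10163222 0.04692195 0.08235741] tau6 -0.44618871062994003 0.049099785903167124
```

Emit:
{"name": "step_arm", "arguments": {"translation": [[0,0,0.0002],[0,0,0.0002],[0,0,0.0002]], "rotation": [[0,0,0.1],[0,0,0.1],[0,0,0.1]], "gripper": [0.3,0.3,0.3]}}

```text
clock: 15.65
ee_pos: [0.5915, 0.0256, 0.0581]
eef_rot: [-3.141, -0.002, -0.105]
force: [-0.7, 0.5, -0.7]
width: 0.0497
```

```bash
python3 st.py
```

```text
q6 1.5295781531110817 v 0.7966024468516089 [-3.14133430e+00 -2.42578271e-03 -1.04673427e-01] [0.59148629 0.02560093 0.05805889] [-0.65761921  0.46657367 -0.71985377] [0.07367615 0.04236063 0.08588532] tau6 -0.4462985694408417 0.04966540199800975
```

Emit:
{"name": "step_arm", "arguments": {"translation": [[0,0,0.0002],[0,0,0.0002]], "rotation": [[0,0,0.1],[0,0,0.1]], "gripper": [0.3,0.3]}}

```text
clock: 15.9
ee_pos: [0.5915, 0.0255, 0.0577]
eef_rot: [-3.141, -0.002, -0.306]
force: [-0.7, 1.6, 0.4]
width: 0.0494
```

```bash
python3 st.py
```

```text
q6 1.730891193840881 v 0.7963109090199292 [-3.14113888e+00 -2.23288661e-03 -3.05796556e-01] [0.59145244 0.02548048 0.05773588] [-0.71177824  1.63343895  0.35300176] [0.13378978 0.04760853 0.10997504] tau6 -0.44630267657339573 0.04939305258154175
```

Emit:
{"name": "step_arm", "arguments": {"translation": [[0,0,0.0002],[0,0,0.0002]], "rotation": [[0,0,0.1],[0,0,0.1]], "gripper": [0.3,0.3]}}

```text
clock: 16.15
ee_pos: [0.5911, 0.0256, 0.0577]
eef_rot: [3.141, -0.002, -0.502]
force: [-1.1, 2.7, 2.6]
width: 0.0492
```

```bash
python3 st.py; python3 -c "
from h import *
snap('wrist','wrist10'); snap('scene','scene3')"
```

```text
q6 1.929027664063435 v 0.7863176655922788 [ 3.14120358e+00 -1.70458591e-03 -5.02289288e-01] [0.5910671  0.02556154 0.05767065] [-1.09523096  2.71032091  2.63438898] [0.40921024 0.13968556 0.88559335] tau6 0.43052321299910545 0.04923775489074949
```

View pics/wrist10.png

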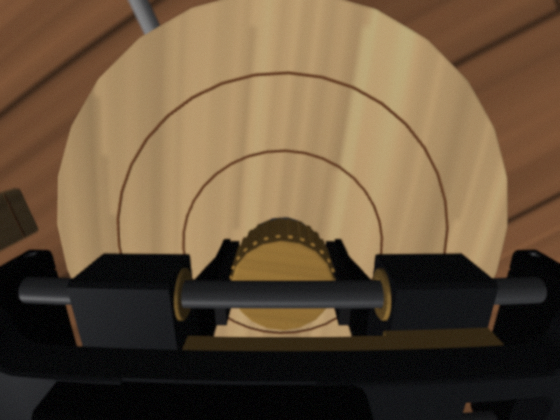

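The torque jumped from 0.11 to 0.89 N m and the descent stopped, so the cap has bottomed out after about 3.6 rad. I'll press briefly to dwell there.

Emit:
{"name": "step_arm", "arguments": {"translation": [[0,0,0],[0,0,0]], "rotation": [[0,0,0.06],[0,0,0.03]], "gripper": [0.3,0.3]}}

```text
clock: 16.5
ee_pos: [0.5912, 0.0255, 0.0578]
eef_rot: [3.141, -0.003, -0.583]
force: [1.0, -0.0, -0.4]
width: 0.0495
```

```bash
python3 st.py
```

```text
q6 2.0114461033139097 v 0.2173091486008202 [ 3.14080026e+00 -2.76582717e-03 -5.83330862e-01] [0.59115425 0.02552396 0.05783671] [ 0.98489795 -0.04860495 -0.36225799] [ 0.24570906 -0.20194455  0.87494746] tau6 0.8097739331424236 0.04954312636446988
```

Emit:
{"name": "step_arm", "arguments": {"translation": [[0,0,0],[0,0,0]], "rotation": [[0,0,0],[0,0,0]], "gripper": [0.3,0.3]}}

```text
clock: 16.75
ee_pos: [0.5912, 0.0255, 0.0578]
eef_rot: [3.141, -0.003, -0.58]
force: [0.1, 1.0, 0.6]
width: 0.0492
```

```bash
python3 st.py
```

```text
q6 2.008304550404443 v -0.011030555771600038 [ 3.14078071e+00 -2.90479909e-03 -5.80166952e-01] [0.59123574 0.02546314 0.05784336] [0.06049418 0.96195472 0.58557835] [0.3654869  0.05614609 0.59280784] tau6 0.5768253654241562 0.04922848755894046
```

Emit:
{"name": "step_arm", "arguments": {"translation": [[0,0,-0.0002],[0,0,-0.0002],[0,0,-0.0003],[0,0,-0.0002],[0,0,-0.0003]], "rotation": [[0,0,-0.15],[0,0,-0.15],[0,0,-0.15],[0,0,-0.15],[0,0,-0.15]], "gripper": [0.3,0.3,0.3,0.3,0.3]}}

```text
clock: 17.38
ee_pos: [0.5913, 0.0257, 0.059]
eef_rot: [-3.139, -0.003, 0.179]
force: [-0.0, 1.6, 0.4]
width: 0.0496
```

```bash
python3 st.py
```

```text
q6 1.241447198616306 v -1.21668265290787 [-3.13891283e+00 -2.56059941e-03  1.79063678e-01] [0.59126033 0.02572721 0.05903755] [-0.04849663  1.6459452   0.37422896] [ 0.07840013  0.05419774 -0.02910198] tau6 0.7129405438899994 0.04962775378297243
```

Emit:
{"name": "step_arm", "arguments": {"translation": [[0,0,-0.0002],[0,0,-0.0002],[0,0,-0.0003],[0,0,-0.0002]], "rotation": [[0,0,-0.15],[0,0,-0.15],[0,0,-0.15],[0,0,-0.15]], "gripper": [0.3,0.3,0.3,0.3]}}

```text
clock: 17.88
ee_pos: [0.5912, 0.0259, 0.06]
eef_rot: [-3.138, -0.007, 0.788]
force: [-0.7, 1.2, 0.9]
width: 0.0491
```

```bash
python3 st.py
```

```text
q6 0.6271859251728505 v -1.2143948120427324 [-3.13825923 -0.00658002  0.787742  ] [0.59120147 0.02593397 0.05999269] [-0.71201939  1.20847781  0.94634824] [ 0.08432601  0.00141902 -0.09034642] tau6 0.7121057063341141 0.049110085631367865
```

Emit:
{"name": "step_arm", "arguments": {"translation": [[0,0,-0.0002],[0,0,-0.0001],[0,0,0],[0,0,0]], "rotation": [[0,0,-0.12],[0,0,-0.07],[0,0,0],[0,0,0]], "gripper": [0.3,0.3,0.3,0.3]}}

```text
clock: 18.38
ee_pos: [0.5912, 0.026, 0.0603]
eef_rot: [-3.138, -0.01, 0.975]
force: [-1.5, 1.4, 0.2]
width: 0.0494
```

```bash
python3 st.py; python3 -c "
from h import *
snap('scene','scene4');snap('top','top4')
c=load('scene4');f=c['color'][160:290,250:450,::-1];cv2.imwrite('pics/crop4.png',cv2.resize(f,None,fx=4,fy=4,interpolation=cv2.INTER_CUBIC))"
```

```text
q6 0.4359109182617878 v 0.006001922514844723 [-3.13822889 -0.0096335   0.97483412] [0.59116317 0.02602925 0.0602888 ] [-1.49713821  1.37689096  0.18403878] [ 0.06646288 -0.13663656  0.07672707] tau6 0.06946750916540623 0.049376590523455666
```

View pics/crop4.png

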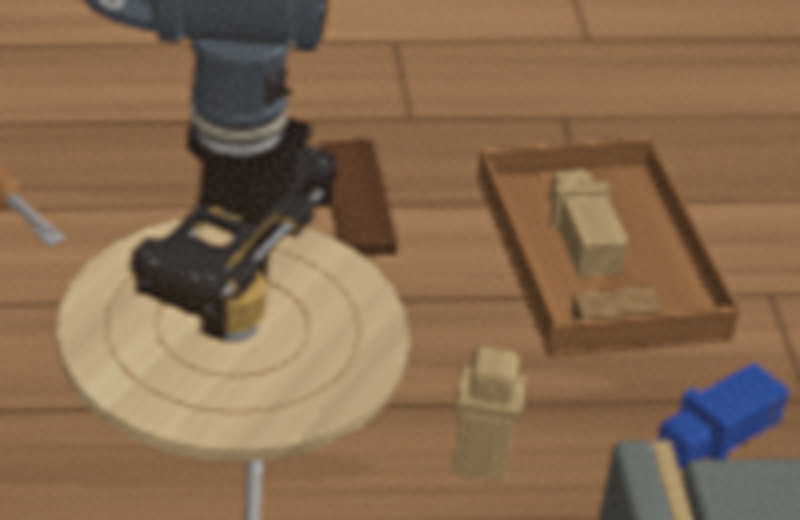

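View pics/top4.png

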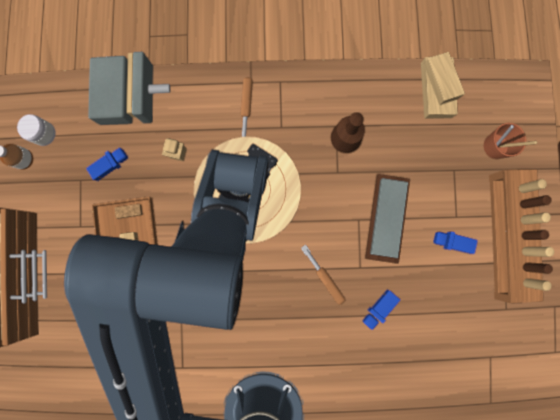

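The figure lies in the tray, the cap is gripped 1.555 rad back from the stop and at rest, and nothing else has moved. Handing in.

```bash
python3 -c "
from h import *
print(env.job_done())"; python3 st.py
```

```text
the job is handed in; nothing more can be done
None
the job is handed in; nothing more can be done
```

I carried out the whole task and handed it in at about 18.5 s of the 61 s allowed. No verdict is reported.

- **Figure:** I lifted it off the disc and laid it in the tray. The last pictures show it lying free there, clear of the wax.
- **Cap, down to the stop:** I screwed it clockwise about 3.6 rad. Wrist torque then jumped from about 0.1 to 0.9 N m and the descent stopped, so I took that as bottomed out. I pressed on briefly there and the pads slipped on the cap.
- **Cap, back a quarter turn:** I turned it back 1.555 rad by wrist angle. The tool rose 2.45 mm over that turn, mostly because I raised it to follow the thread. The wrist was at rest at the end, with the fingers on the cap at a 25 N grip setting and 49.4 mm opening.
- **Other things on the bench:** The blank, mallet, gouges, strop and wax look unmoved by eye in the last pictures.

**Checks that disagreed or could not be made:**
- The wrist camera and the top camera differed by 3–5 mm on the figure and the cap. I used a value between them for the figure and stayed with the top camera for the cap. Both grasps came out right.
- The cap's rib was hidden by the gripper, so the cap angle rests on wrist angle and torque, not on a direct view.

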